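# Find the loose-capped bottle and set it aside

## Robot

A 7-joint arm with a two-finger parallel gripper is mounted at the origin on the work surface. World frame = base frame: x ahead of the robot, y to its left, z up, the work surface at z = 0. Lengths are in m, angles in rad, forces in N, time in s.
With the tool pointing down it reaches from about 0.35 to 0.9 m from the base axis. Payload 7.2 kg.
Tool frame: the origin (TCP) lies at the very end of the fingers, on their centre line; the grasp point (between the pads) lies 19 mm behind it; z points along the fingers, y is the line along which they close (so a half turn about z gives the same grasp; the last joint's range is limited). The gripper opens to 85 mm and grips with 20 to 120 N. Pads are 22 mm wide; open, the fingers measure 114 mm over their backs; the gripper's body (76 mm by 85 mm) begins 54 mm behind the grasp point. The pads swing forward as they close: fully open they stand 13 mm farther back than shut.
Start: joints at [-1.255, 0.411, -0.013, 1.596, 0.006, 1.134, -0.082], TCP at [0.234, 0.58, 0.231] pointing down, gripper open.
Joint ranges: [-2.95, 2.95], [-0.29, 1.99], [-1.47, 1.44], [0.14, 2.54], [-1.03, 4.17], [0.13, 1.85], [-2.86, 2.86]. Speed limits (rad/s): [2.39, 2.39, 3.01, 3.01, 3.14, 3.14, 3.14].

## Interface

Orientations are given as [roll, pitch, yaw] about the fixed x, y, z axes, in that order (R = Rz(yaw) Ry(pitch) Rx(roll)).
In Python, from workcell import ctrl, grab_frame, find_in, mark_of gives the robot as it stands.
- The arm moves only by the tool drive_tool, never from a script. Its argument "deltas" is a list of rows, each a list of 3 entries, a list of its own where there are three numbers: the finger opening in cm, from 0 to 8.54, then the shift along the tool's x, y, z in cm, then the turn about the tool's z in degrees. In form: [[grip, [dx, dy, dz], spin], ...]. A call has 1 to 10 rows; each row is the pose to reach, as a shift and turn from the pose commanded when the call began, along the tool's axes at that moment; what a row does not reach only later rows make up. A row lasts 1/8 s, in which the tool goes at most 62.5 mm and 10.7 degrees, less where a joint would pass 70% of its speed; a pose out of reach is approached as far as the arm can. A call with a gripper value outside its range is refused whole. The fingers move at their own pace and stop on an object; "newtons" is the grip in N (left out, the last holds). Time passes only in rows, so rows that repeat a pose let the fingers close. It gives the time, the measured TCP pose, the force, the opening and the grip force at its end, in the units of the state.
- ctrl.sense(): the state, without advancing time (a new reading comes with each control period).
- grab_frame(name): name is "side" or "top"; returns a dict with "img" (420x560x3 uint8, red, green, blue), "fx", "fy", "cx", "cy" (pixels), "R" (3x3) and "t" (3): a world point X has camera coordinates R X + t. Camera axes: x right, y down, z forward; pixel columns grow to the right and rows downward; lengths in m; the calibration is good to about 2 mm. A picture is of the moment at which its call begins. There is no depth.
- ctrl.sign_off(): hands the job in; it is judged then, once.
Trained networks look in the newest picture that a camera, given by its name, has taken for a name from the list of things; names that differ only in an ending like _2 or _b are one class to them, and where a whole thing is asked for, a point or a joint stands for the part that bears it (a point fixed in the world has none). Each returns a list of dicts, best first, with "score" (0 to 1); they miss things now and then, are a little off and sometimes report something else, mostly with a low value. They report only what shows in the picture. A call takes as long as a camera call. They do not tell look-alikes from the thing itself.
- find_in(camera, query): "extent" ([left, top, width, height] in pixels, round what is visible of it).
- mark_of(camera, query): "pixel" ([column, row] in pixels: a listed point, or the origin of a listed thing).
The state is a dict: "time_s": time; "joint_positions": joint angles; "qd": joint speeds; "tau": joint torques, N m; "tcp_pos": TCP position; "ee_rot": TCP orientation; "contact_force": force on the tool from outside, world axes, zero at the start; "ft_torque": the same for the moment, N m; "gripper_width": finger opening in m; "grip_force": force on a finger pad.
Only numpy, scipy, OpenCV 4.12 (cv2) and the standard library are available. Lean on these libraries where they do the work, as an engineer would, in place of code of your own. Each camera call takes 0.05 s, during which the arm holds its last target. There are 200 camera calls.

## Task

One of the three identical cleaner bottles in the leaning stand has a cap that no longer holds: test-twist the caps, about a sixth of a turn, with the bottles still in their pockets, until you find the one that turns freely, and leave it turned rather than twisting it back. Then lift that bottle out and set it down upright inside the steel tray, lowering it gently rather than letting it drop. Leave the tight-capped bottles seated in their pockets and the other things on the bench alone.

Things in the scene. Friction and masses are not known exactly. Their poses are not given: they have to be found in the camera images.
- stand: Fixed aluminium bottle stand about 56 mm deep and 246 mm long, with three open square pockets (48 mm inside, 40 mm deep) in a row along its y axis, centres 95 mm apart. Its origin is on the bench under the middle pocket; z is up. The pockets' axis leans 30 degrees from vertical, its top towards the stand's -x side (the robot). Pocket floor centres lie 40 mm above the bench.
- tray: Fixed shallow open steel tray, outside 170 (x) by 150 (y) by 18 mm high, walls and floor 4 to 5 mm thick. Origin: centre of its underside, on the bench.
- bottle_1: One of three outwardly identical white square plastic bottles (46 by 46 mm, 78 mm high; then a sloping shoulder to 88 mm and a 28 mm neck; 122 mm tall with the cap; about 180 g), standing loose in a pocket and leaning with it. Which is where varies. Origin: centre of its underside; z runs up through the cap. Only twisting shows which cap is loose.
- cap_1 (a joint): Turn of bottle_1's grey screw cap about the bottle's z, rad, anticlockwise from above positive; at 0 the bar on the cap lies along the bottle's x. Starts from -0.3 to 0.3, tight or loose. A loose cap turns at about 0.03 N m, up to 1.7 either side of 0, stays as left and stays on; a tight one needs over 3 N m: the fingers slip round it and the bottle turns a few degrees in its pocket.
- cap_1_grip (a point): Grip point of the cap of bottle_1: on the axis, in mid-cap, 110 mm above the bottle's underside along its axis. The cap is a grey twelve-sided prism, 36 mm across flats (37 over corners) and 26 mm high (96 to 122 mm above the underside), fit to carry the bottle by. Axes turn with the cap: z outward along its axis; x along a 2 mm raised black bar on its top, normal to a flat,, from centre to rim.
- bottle_2: One of three outwardly identical white square plastic bottles (46 by 46 mm, 78 mm high; then a sloping shoulder to 88 mm and a 28 mm neck; 122 mm tall with the cap; about 180 g), standing loose in a pocket and leaning with it. Which is where varies. Origin: centre of its underside; z runs up through the cap. Only twisting shows which cap is loose.
- cap_2 (a joint): Turn of bottle_2's grey screw cap about the bottle's z, rad, anticlockwise from above positive; at 0 the bar on the cap lies along the bottle's x. Starts from -0.3 to 0.3, tight or loose. A loose cap turns at about 0.03 N m, up to 1.7 either side of 0, stays as left and stays on; a tight one needs over 3 N m: the fingers slip round it and the bottle turns a few degrees in its pocket.
- cap_2_grip (a point): Grip point of the cap of bottle_2: on the axis, in mid-cap, 110 mm above the bottle's underside along its axis. The cap is a grey twelve-sided prism, 36 mm across flats (37 over corners) and 26 mm high (96 to 122 mm above the underside), fit to carry the bottle by. Axes turn with the cap: z outward along its axis; x along a 2 mm raised black bar on its top, normal to a flat,, from centre to rim.
- bottle_3: One of three outwardly identical white square plastic bottles (46 by 46 mm, 78 mm high; then a sloping shoulder to 88 mm and a 28 mm neck; 122 mm tall with the cap; about 180 g), standing loose in a pocket and leaning with it. Which is where varies. Origin: centre of its underside; z runs up through the cap. Only twisting shows which cap is loose.
- cap_3 (a joint): Turn of bottle_3's grey screw cap about the bottle's z, rad, anticlockwise from above positive; at 0 the bar on the cap lies along the bottle's x. Starts from -0.3 to 0.3, tight or loose. A loose cap turns at about 0.03 N m, up to 1.7 either side of 0, stays as left and stays on; a tight one needs over 3 N m: the fingers slip round it and the bottle turns a few degrees in its pocket.
- cap_3_grip (a point): Grip point of the cap of bottle_3: on the axis, in mid-cap, 110 mm above the bottle's underside along its axis. The cap is a grey twelve-sided prism, 36 mm across flats (37 over corners) and 26 mm high (96 to 122 mm above the underside), fit to carry the bottle by. Axes turn with the cap: z outward along its axis; x along a 2 mm raised black bar on its top, normal to a flat,, from centre to rim.
- clamp: Bystander: brass specimen clamp on an aluminium foot, 50 by 60 mm, 48 mm high, loose. Origin: centre of its underside.
- meter: Bystander: grey hand-held meter lying flat, 70 by 130 by 40 mm, loose. Origin: centre of its underside.
- cup: Bystander: steel cup 72 mm wide, 80 mm high, loose. Origin: centre of its underside.
Things that resemble listed ones, but are neither listed nor needed, are in the scene too. Leave any brown or orange look-alike of the bottle_1 alone.

How it is judged:
On the way, in this order (a step that is already met when the one before it is completed fails the run):
1. the loose cap is twisted beyond 0.4 rad either side of its zero, with its bottle still in its pocket (moved under 8 mm) ((((value of joint cap_1 above 0.4 rad or value of joint cap_1 below -0.4 rad) and distance of bottle_1 from where it was at the start of the episode below 0.008 m) or ((value of joint cap_2 above 0.4 rad or value of joint cap_2 below -0.4 rad) and distance of bottle_2 from where it was at the start of the episode below 0.008 m) or ((value of joint cap_3 above 0.4 rad or value of joint cap_3 below -0.4 rad) and distance of bottle_3 from where it was at the start of the episode below 0.008 m))), for 0.1 s.
2. that bottle is lifted out of its pocket, held by the fingers ((((value of joint cap_1 above 0.4 rad or value of joint cap_1 below -0.4 rad) and distance of bottle_1 from where it was at the start of the episode above 0.06 m and contact force between the fingers and bottle_1 above 0.3 N) or ((value of joint cap_2 above 0.4 rad or value of joint cap_2 below -0.4 rad) and distance of bottle_2 from where it was at the start of the episode above 0.06 m and contact force between the fingers and bottle_2 above 0.3 N) or ((value of joint cap_3 above 0.4 rad or value of joint cap_3 below -0.4 rad) and distance of bottle_3 from where it was at the start of the episode above 0.06 m and contact force between the fingers and bottle_3 above 0.3 N))), for 0.1 s.
At the end, for the whole second after the job is handed in: The loose-capped bottle, cap still turned past 0.4 rad either way, rests in the tray, base on its floor, upright within 5 degrees, centre within 65 mm (x) and 55 mm (y) of the tray's; the tight-capped rest within 12 mm of, and clamp, meter and cup within 30 mm of, their starts ((((value of joint cap_1 above 0.4 rad or value of joint cap_1 below -0.4 rad) and x of bottle_1 in the frame of tray between -0.065 and 0.065 m and y of bottle_1 in the frame of tray between -0.055 and 0.055 m and z of bottle_1 in the frame of tray below 0.01 m and angle between bottle_1's own z axis and vertical below 0.09 rad and distance of each of bottle_2, bottle_3 from where it was at the start of the episode below 0.012 m) or ((value of joint cap_2 above 0.4 rad or value of joint cap_2 below -0.4 rad) and x of bottle_2 in the frame of tray between -0.065 and 0.065 m and y of bottle_2 in the frame of tray between -0.055 and 0.055 m and z of bottle_2 in the frame of tray below 0.01 m and angle between bottle_2's own z axis and vertical below 0.09 rad and distance of each of bottle_1, bottle_3 from where it was at the start of the episode below 0.012 m) or ((value of joint cap_3 above 0.4 rad or value of joint cap_3 below -0.4 rad) and x of bottle_3 in the frame of tray between -0.065 and 0.065 m and y of bottle_3 in the frame of tray between -0.055 and 0.055 m and z of bottle_3 in the frame of tray below 0.01 m and angle between bottle_3's own z axis and vertical below 0.09 rad and distance of each of bottle_1, bottle_2 from where it was at the start of the episode below 0.012 m)) and linear speed of each of bottle_1, bottle_2, bottle_3 below 0.02 m/s and distance of each of clamp, meter, cup from where it was at the start of the episode below 0.03 m); the robot touches nothing.
It fails at once if a bottle whose cap has not turned is taken out of its pocket (moved over 30 mm) ((distance of bottle_1 from where it was at the start of the episode above 0.03 m and not (value of joint cap_1 above 0.4 rad or value of joint cap_1 below -0.4 rad)) or (distance of bottle_2 from where it was at the start of the episode above 0.03 m and not (value of joint cap_2 above 0.4 rad or value of joint cap_2 below -0.4 rad)) or (distance of bottle_3 from where it was at the start of the episode above 0.03 m and not (value of joint cap_3 above 0.4 rad or value of joint cap_3 below -0.4 rad))).
It fails at once if the clamp, meter or cup is disturbed (moved over 30 mm) (distance of any of clamp, meter, cup from where it was at the start of the episode above 0.03 m).
It fails at once if a bottle is dropped: out of its pocket, not held, and more than 15 mm above the tray's floor ((distance of bottle_1 from where it was at the start of the episode above 0.06 m and contact force between the fingers and bottle_1 below 0.02 N and height (world z) of bottle_1 above 0.02 m) or (distance of bottle_2 from where it was at the start of the episode above 0.06 m and contact force between the fingers and bottle_2 below 0.02 N and height (world z) of bottle_2 above 0.02 m) or (distance of bottle_3 from where it was at the start of the episode above 0.06 m and contact force between the fingers and bottle_3 below 0.02 N and height (world z) of bottle_3 above 0.02 m)).
It fails at once if a bottle is tipped over (more than 60 degrees) (angle between any of bottle_1, bottle_2, bottle_3's own z axis and vertical above 1.05 rad).
It also fails if it takes over 61 s, if anything falls off the work surface, if the arm or the gripper's body presses on something with over 40 N, if the wrist force passes 120 N, or if a joint passes its speed limit or range.

## Working session

There is one attempt and no reset: what is moved stays moved. The work goes in short steps, Python scripts to look and compute and a tool call to move; the robot and the scene stay as the last step left them, time stands still between calls to the robot, and variables do not carry over. Pictures are saved under pics/ and viewed, at most 10 in all, crops included, and the job is handed in when it is done.

Besides the shell and the picture viewer there is one more tool, called after "Request:" as a command line: name --argument value ..., lists and objects as JSON in quotes. drive_tool: Moves the arm, as the interface text tells. Its arguments: {"type":"object","properties":{"deltas":{"type":"array","items":{"type":"array"}},"newtons":{"type":"number"}},"required":["deltas"]}

```bash
mkdir -p pics; python3 - <<'E'
from workcell import ctrl, grab_frame, find_in, mark_of
import cv2,numpy as np
s=ctrl.sense();print(s['tcp_pos'],s['ee_rot'],s['time_s'])
ims=[]
for c in("side","top"):
    f=grab_frame(c);cv2.imwrite(f"pics/{c}0.png",f["img"][:,:,::-1])
    print(c,f["fx"],f["cx"],f["cy"],np.round(f["R"],4).tolist(),np.round(f["t"],4).tolist())
    for q in("cap_1_grip","bottle_1","stand","tray"):
        print(q,[(round(d["score"],2),np.round(d["pixel"],1).tolist()) for d in mark_of(c,q)])
E
```

```text
[0.23385409 0.57905899 0.23043151] [-3.13995580e+00  1.03369213e-04  2.75784245e+00] 0.0
side 396.86578390385193 282.68654150496883 205.51637362689 [[-0.9897, -0.1432, 0.0049], [-0.1145, 0.7701, -0.6275], [0.0861, -0.6216, -0.7786]] [0.5304, 0.1182, 0.9335]
cap_1_grip [(0.74, [201.6, 215.6]), (0.59, [370.5, 242.3]), (0.58, [313.9, 250.8])]
bottle_1 [(0.92, [285.3, 265.5]), (0.91, [256.3, 349.1]), (0.81, [272.5, 305.6]), (0.81, [393.0, 347.3]), (0.59, [347.8, 276.8])]
stand [(0.61, [273.1, 312.9])]
tray [(0.85, [287.7, 177.0])]
top 387.69619913958985 282.0352348912607 212.950823128784 [[0.0259, -0.9996, -0.011], [-0.9948, -0.0247, -0.0985], [0.0982, 0.0135, -0.9951]] [-0.0167, 0.5075, 0.8843]
cap_1_grip [(0.71, [210.3, 236.3]), (0.71, [262.6, 293.6]), (0.6, [171.7, 261.2])]
bottle_1 [(0.93, [145.6, 200.3]), (0.77, [162.1, 310.6]), (0.6, [221.4, 267.0]), (0.58, [183.1, 205.8]), (0.55, [222.7, 211.9])]
stand [(0.6, [184.9, 206.1]), (0.41, [287.8, 122.6])]
tray [(0.73, [351.1, 199.8])]
```

View pics/side0.png

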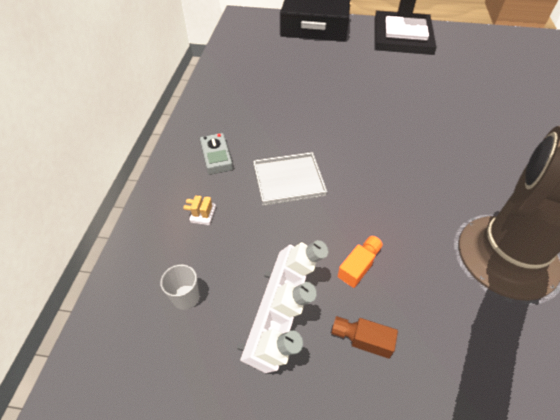

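View pics/top0.png

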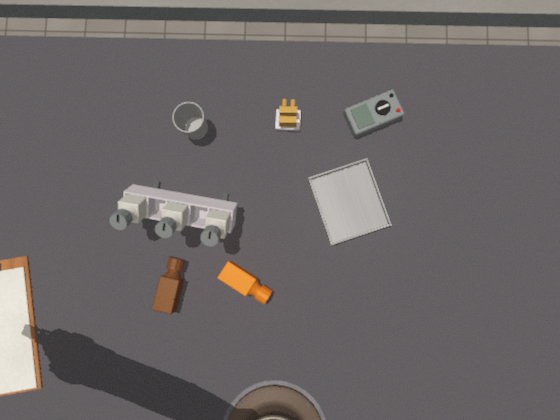

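The side picture shows the three leaning white bottles with caps at about (317,251), (304,294) and (290,343), and the tray at (290,177). The top picture shows the caps at (121,219), (165,228) and (209,236), and the tray at (350,200). The orange and brown bottles lying down are decoys. I'll make an enlarged crop and fit the stand pose.

```bash
cat > h.py <<'E'
import numpy as np
from scipy.optimize import least_squares
from scipy.spatial.transform import Rotation as Ro
def proj(f,X):
    c=np.asarray(X)@np.array(f["R"]).T+f["t"]
    return np.c_[f["fx"]*c[:,0]/c[:,2]+f["cx"],f["fy"]*c[:,1]/c[:,2]+f["cy"]]
def pts(p,h):  # points at height h along bottle axes, pockets y=-95,0,95
    c,s=np.cos(p[2]),np.sin(p[2])
    L=np.array([[-h/2,k*.095,.04+h*.866] for k in(-1,0,1)])
    return L@np.array([[c,s,0],[-s,c,0],[0,0,1]])+[p[0],p[1],0]
def plane(f,px,z):
    R=np.array(f["R"]);d=R.T@[(px[0]-f["cx"])/f["fx"],(px[1]-f["cy"])/f["fy"],1];o=-R.T@f["t"]
    return o+d*(z-o[2])/d[2]
E
python3 - <<'E'
from h import *
from workcell import ctrl, grab_frame, find_in, mark_of
import cv2
S=grab_frame("side");eS=[(round(d["score"],2),np.round(d["extent"]).tolist()) for d in find_in("side","cap_1")]
T=grab_frame("top");eT=[(round(d["score"],2),np.round(d["extent"]).tolist()) for d in find_in("top","cap_1")]
print(eS,eT)
# visual cap-top centres, order y=-,0,+
top=np.array([[209,236],[165,228],[121,219]]);sid=np.array([[318,250],[305,293],[291,342]])
bt=np.array([[222.7,211.9],[183.1,205.8],[145.6,200.3]]);bs=np.array([[285.3,265.5],[272.5,305.6],[256.3,349.1]])
r=lambda p:np.r_[(proj(T,pts(p,.122))-top).ravel(),(proj(S,pts(p,.122))-sid).ravel(),(proj(T,pts(p,0))-bt).ravel(),(proj(S,pts(p,0))-bs).ravel()]
s=least_squares(r,[.5,.2,-.17],loss="soft_l1");print(s.x,s.fun.reshape(4,3,2).round(1).tolist())
print("grip",pts(s.x,.11).round(4).tolist())
print("tray",plane(T,[350.8,200],.005),plane(S,[288.5,177],.005))
a=cv2.resize(T["img"][180:255,95:245],(800,400)[:2],interpolation=2)[:,:,::-1]
b=cv2.resize(S["img"][230:365,235:335],(400,540),interpolation=2)[:,:,::-1]
cv2.imwrite("pics/ct.png",cv2.resize(a,(800,400)));cv2.imwrite("pics/cs.png",b)
E
```

```text
[(0.81, [293.0, 285.0, 25.0, 21.0]), (0.71, [363.0, 235.0, 18.0, 17.0]), (0.7, [307.0, 241.0, 21.0, 21.0]), (0.68, [277.0, 327.0, 25.0, 27.0]), (0.58, [334.0, 315.0, 15.0, 22.0])] [(0.77, [109.0, 207.0, 22.0, 25.0]), (0.7, [154.0, 216.0, 19.0, 22.0]), (0.58, [202.0, 218.0, 19.0, 26.0]), (0.48, [255.0, 286.0, 18.0, 17.0]), (0.46, [168.0, 256.0, 16.0, 15.0])]
[ 0.52131935  0.2239223  -0.15918229] [[[0.7, -0.3], [-1.0, -0.9], [-2.4, -0.4]], [[0.5, -1.6], [0.6, -2.0], [-0.5, -1.0]], [[1.3, -0.4], [0.8, -1.7], [-1.5, -3.6]], [[2.4, 2.1], [1.6, 1.0], [2.2, 2.5]]]
grip [[0.452, 0.1388, 0.1353], [0.467, 0.2326, 0.1353], [0.4821, 0.3264, 0.1353]]
tray [ 0.54509001 -0.16772743  0.005     ] [ 0.54444316 -0.16942091  0.005     ]
```

View pics/ct.png

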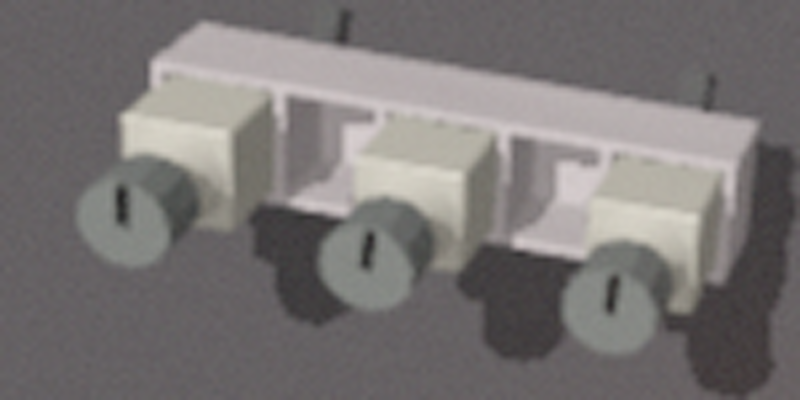

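View pics/cs.png

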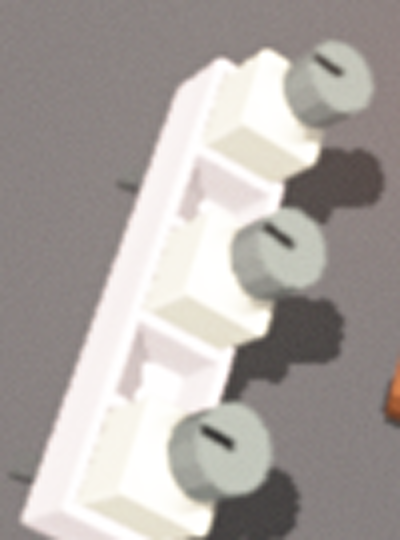

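The crops show clear cap-top centres. In the top image they are about (118.1,221), (163.4,229.3) and (209.4,237.7). In the side image they are (292.5,343.7), (307,294) and (318.8,250.5). Each black bar points from its cap's centre towards the stand. I'll refit on these.

```bash
cat >> h.py <<'E'
def toolmove(s,target,spinyaw=None):
    R=Ro.from_euler("xyz",s["ee_rot"]).as_matrix()
    return (R.T@(np.array(target)-s["tcp_pos"])*100).round(2)
E
python3 - <<'E'
from h import *
from workcell import ctrl, grab_frame
S=grab_frame("side");T=grab_frame("top")
top=np.array([[209.4,237.7],[163.4,229.3],[118.1,221]]);sid=np.array([[318.8,250.5],[307,294],[292.5,343.7]])
r=lambda p:np.r_[(proj(T,pts(p,.122)+[0,0,p[3]])-top).ravel(),(proj(S,pts(p,.122)+[0,0,p[3]])-sid).ravel(),p[3]*1000]
s=least_squares(r,[.5,.2,-.17,0]);print(s.x,s.fun[:12].reshape(2,3,2).round(1).tolist())
p=s.x;G=pts(p,.11);print("grip",G.round(4).tolist())
st=ctrl.sense();R=Ro.from_euler("xyz",st["ee_rot"]).as_matrix();print(R.round(3).tolist(),st["time_s"])
sy=np.array([-np.sin(p[2]),np.cos(p[2]),0]);v=R.T@sy;print("spin deg",np.degrees(np.arctan2(-v[0],v[1])))
for g in G: print(toolmove(st,g-[0,0,.019]))
E
```

```text
[ 0.51795766  0.22719086 -0.14966972 -0.00099497] [[[-0.9, -0.8], [-0.7, -0.5], [-0.8, -0.3]], [[0.9, -0.5], [0.4, -1.1], [0.4, -0.5]]]
grip [[0.4494, 0.1415, 0.1353], [0.4636, 0.2354, 0.1353], [0.4777, 0.3293, 0.1353]]
[[-0.927, 0.374, -0.0], [0.374, 0.927, 0.0], [0.0, 0.0, -1.0]] 0.8
spin deg -13.413531113715218
[-36.38 -32.56  11.5 ]
[-34.17 -23.32  11.5 ]
[-31.97 -14.08  11.5 ]
```

Request:
drive_tool --deltas '[[6.0, [-6, -3, 0], -8], [6.0, [-12, -5.5, 0], -16], [6.0, [-17, -7.5, 0], -24], [6.0, [-22, -10, 1], -32], [6.0, [-27, -12, 2], -35], [6.0, [-32, -14.1, 3], -35], [6.0, [-32, -14.1, 4], -35], [6.0, [-32, -14.1, 4], -35], [6.0, [-32, -14.1, 4], -35]]' --newtons 20

```text
time_s: 1.92
tcp_pos: [0.477, 0.3305, 0.1916]
ee_rot: [3.141, -0.0, -2.912]
contact_force: [-0.5, 0.7, 0.7]
gripper_width: 0.0604
grip_force: 0.0
```

```bash
python3 - <<'E'
from h import *
from workcell import ctrl, grab_frame
import cv2
st=ctrl.sense();print(st["time_s"],st["tcp_pos"],st["ee_rot"],st["gripper_width"],toolmove(st,[.4777,.3293,.1163]))
S=grab_frame("side");T=grab_frame("top")
a=cv2.resize(T["img"][150:300,60:260],(533,400));b=cv2.resize(S["img"][230:380,230:330],(267,400))
cv2.imwrite("pics/p1.png",np.hstack([a,b])[:,:,::-1])
E
```

```text
1.925 [0.47699084 0.3305283  0.19161744] [ 3.14074907e+00 -9.70368956e-06 -2.91214992e+00] 0.06038685028802307 [-0.04 -0.14  7.53]
```

View pics/p1.png

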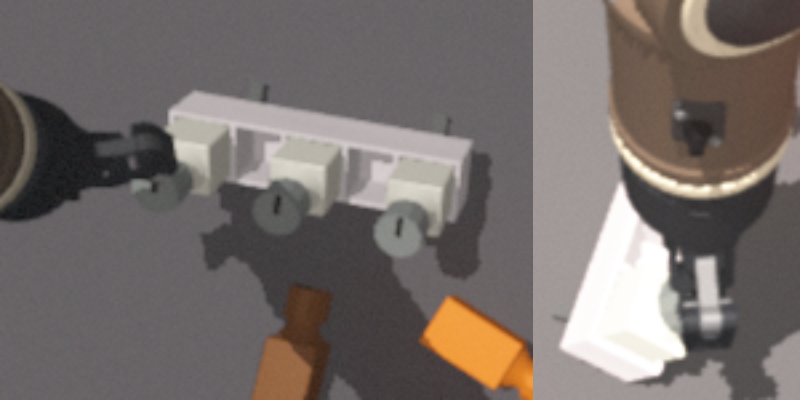

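The gripper hovers over the +y cap: the fingers are at about (150,160) in the left crop, with the cap just below at (165,190). Next I lower, grip and twist.

Request:
drive_tool --deltas '[[6.0, [0, -0.1, 4], 0], [6.0, [0, -0.1, 7.2], 0], [6.0, [0, -0.1, 7.2], 0], [3.0, [0, -0.1, 7.2], 0], [3.0, [0, -0.1, 7.2], 0], [3.0, [0, -0.1, 7.2], 0], [3.0, [0, -0.1, 7.2], 0], [3.0, [0, -0.1, 7.2], 0]]' --newtons 20

```text
time_s: 3.02
tcp_pos: [0.479, 0.3285, 0.1209]
ee_rot: [3.141, 0.002, -2.915]
contact_force: [-0.4, -1.2, 7.9]
gripper_width: 0.0391
grip_force: 20.3
```

Request:
drive_tool --deltas '[[3.0, [0, 0, 0], 8], [3.0, [0, 0, 0], 16], [3.0, [0, 0, 0], 24], [3.0, [0, 0, 0], 32], [3.0, [0, 0, 0], 40], [3.0, [0, 0, 0], 50], [3.0, [0, 0, 0], 50]]'

```text
time_s: 3.9
tcp_pos: [0.4826, 0.3283, 0.1215]
ee_rot: [3.134, 0.005, 2.492]
contact_force: [7.8, -2.8, 2.6]
gripper_width: 0.0353
grip_force: 77.0
```

```bash
python3 - <<'E'
from workcell import ctrl
s=ctrl.sense();print(s["ft_torque"],s["contact_force"],s["gripper_width"])
E
```

```text
[ 0.16162197 -2.5500979  -0.06027118] [ 7.82468298 -2.83688461  2.63610474] 0.03534878616431439
```

Request:
drive_tool --deltas '[[5.0, [0, 0, 0], 50], [6.5, [0, 0, 0], 50], [6.5, [0, 0, 0], 50], [6.5, [0, 0, 0], 50], [6.0, [0, 0, -4], 45], [6.0, [-1, -2, -8], 35], [6.0, [-4.5, -8.3, -8], 25], [6.0, [-4.5, -8.3, -8], 15], [6.0, [-4.5, -8.3, -8], 5], [6.0, [-4.5, -8.3, -8], 0]]'

```text
time_s: 5.15
tcp_pos: [0.4644, 0.2347, 0.2001]
ee_rot: [3.14, -0.0, 2.5]
contact_force: [-0.3, 0.5, -0.1]
gripper_width: 0.0602
grip_force: 0.0
```

```bash
python3 - <<'E'
from h import *
from workcell import ctrl, grab_frame
import cv2
st=ctrl.sense();print(st["time_s"],st["tcp_pos"],st["ee_rot"],st["gripper_width"],toolmove(st,[.4636,.2354,.1163]))
S=grab_frame("side");T=grab_frame("top")
a=cv2.resize(T["img"][150:300,60:260],(533,400),interpolation=2);b=cv2.resize(S["img"][230:380,230:330],(267,400),interpolation=2)
cv2.imwrite("pics/p2.png",np.hstack([a,b])[:,:,::-1])
E
```

```text
5.15 [0.46437803 0.23469606 0.20007318] [ 3.13984182e+00 -5.11709453e-05  2.49978407e+00] 0.0602316269357126 [ 0.1  -0.    8.38]
```

View pics/p2.png

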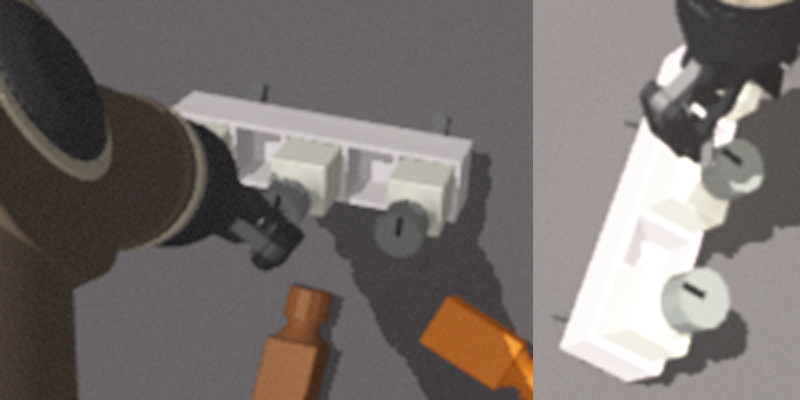

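In the side crop, the +y cap's bar still runs (683,286) to (705,298), the same direction as before, so that cap is tight and its bottle is still seated. Next is the middle cap, twisted the other way.

Request:
drive_tool --deltas '[[6.0, [0.1, 0, 4.5], 0], [6.0, [0.1, 0, 8.0], 0], [6.0, [0.1, 0, 8.0], 0], [3.0, [0.1, 0, 8.0], 0], [3.0, [0.1, 0, 8.0], 0], [3.0, [0.1, 0, 8.0], 0], [3.0, [0.1, 0, 8.0], 0], [3.0, [0.1, 0, 8.0], 0]]' --newtons 20

```text
time_s: 6.25
tcp_pos: [0.464, 0.2358, 0.1208]
ee_rot: [3.139, 0.0, 2.496]
contact_force: [-3.3, -0.6, 7.9]
gripper_width: 0.0387
grip_force: 20.4
```

Request:
drive_tool --deltas '[[3.0, [0, 0, 0], -8], [3.0, [0, 0, 0], -16], [3.0, [0, 0, 0], -24], [3.0, [0, 0, 0], -32], [3.0, [0, 0, 0], -40], [3.0, [0, 0, 0], -50], [3.0, [0, 0, 0], -50]]'

```text
time_s: 7.12
tcp_pos: [0.4643, 0.2308, 0.1196]
ee_rot: [-3.137, -0.001, -2.917]
contact_force: [1.7, -9.8, 2.2]
gripper_width: 0.0365
grip_force: 57.1
```

```bash
python3 - <<'E'
from workcell import ctrl
s=ctrl.sense();print(s["ft_torque"],s["contact_force"],s["gripper_width"])
E
```

```text
[-3.33760295 -0.54551993 -0.57591009] [ 1.74763639 -9.79774475  2.21062387] 0.036534459460149604
```

Request:
drive_tool --deltas '[[5.0, [0, 0, 0], 0], [6.5, [0, 0, 0], 0], [6.5, [0, 0, 0], 0], [6.5, [0, 0, 0], 0], [6.0, [0, 0, -4], 0], [6.0, [1, -2, -8], 0], [6.0, [3.5, -8.0, -8], 0], [6.0, [3.5, -8.8, -8], 0], [6.0, [3.5, -8.8, -8], 0]]'

```text
time_s: 8.25
tcp_pos: [0.4493, 0.1413, 0.1995]
ee_rot: [3.141, 0.001, -2.916]
contact_force: [0.4, 0.5, -0.3]
gripper_width: 0.06
grip_force: 0.0
```

```bash
python3 - <<'E'
from h import *
from workcell import ctrl, grab_frame
import cv2
st=ctrl.sense();print(st["time_s"],st["tcp_pos"],st["ee_rot"],st["gripper_width"],toolmove(st,[.4494,.1415,.1163]))
S=grab_frame("side");T=grab_frame("top")
a=cv2.resize(T["img"][150:300,60:260],(533,400),interpolation=2);b=cv2.resize(S["img"][230:380,230:330],(267,400),interpolation=2)
cv2.imwrite("pics/p3.png",np.hstack([a,b])[:,:,::-1])
E
```

```text
8.25 [0.44929901 0.14132446 0.19948483] [ 3.14126211e+00  5.99802754e-04 -2.91601115e+00] 0.0600344132709818 [-0.01  0.01  8.32]
```

View pics/p3.png

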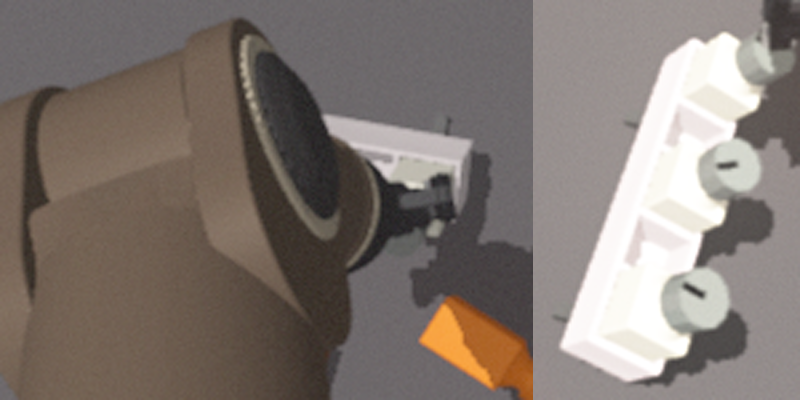

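The middle cap's bar in the side crop now runs (738,162) to (718,165), against about 30° of slope before. It has turned, so the middle bottle is the loose one. I'll estimate the angle from the images.

```bash
python3 - <<'E'
from h import *
from workcell import ctrl, grab_frame
import cv2
S=grab_frame("side")
p=[.518,.2272,-.1497]
C=pts(p,.124)[1];c,s=np.cos(p[2]),np.sin(p[2])
d=np.array([.866*c,.866*s,.5]);y=np.array([-s,c,0]); 
old=cv2.imread("pics/side0.png")[:,:,::-1]
for n,im in(("old",old),("new",S["img"])):
    g=im[280:308,292:318].astype(int).sum(2);m=g<160
    k,l,st,ce=cv2.connectedComponentsWithStats(m.astype(np.uint8))
    i=1+np.argmax(st[1:,4]);P=np.argwhere(l==i)[:,::-1]+[292,280];u,sv,v=np.linalg.svd(P-P.mean(0))
    print(n,st[i],P.mean(0),np.degrees(np.arctan2(v[0][1],v[0][0])))
for a in np.radians(range(-90,91,15)):
    q=proj(S,[C,C+.017*(np.cos(a)*d+np.sin(a)*y)]);w=q[1]-q[0]
    print(round(np.degrees(a)),q.mean(0).round(1),np.degrees(np.arctan2(w[1],w[0])).round())
E
```

```text
Traceback (most recent call last):
ValueError: attempt to get argmax of an empty sequence
```

```bash
python3 - <<'E'
from h import *
from workcell import grab_frame
import cv2
S=grab_frame("side")
p=[.518,.2272,-.1497]
C=pts(p,.124)[1];c,s=np.cos(p[2]),np.sin(p[2])
d=np.array([.866*c,.866*s,.5]);y=np.array([-s,c,0])
old=cv2.imread("pics/side0.png")[:,:,::-1]
for n,im in(("old",old),("new",S["img"])):
    g=im[284:303,297:316].astype(float).sum(2);w=np.clip(np.median(g)-80-g,0,None);w[:, :]*=1
    P=np.argwhere(w>0)[:,::-1]+[297,284];W=w[w>0];m=(P*W[:,None]).sum(0)/W.sum();K=np.cov((P-m).T,aweights=W);e,v=np.linalg.eigh(K)
    print(n,len(W),m.round(1),e.round(2),np.degrees(np.arctan2(v[1,1],v[0,1])).round(1))
for a in np.radians(range(-30,76,15)):
    q=proj(S,[C,C+.017*(np.cos(a)*d+np.sin(a)*y)]);w=q[1]-q[0]
    print(round(np.degrees(a)),q.mean(0).round(1),np.degrees(np.arctan2(w[1],w[0])).round())
E
```

```text
old 97 [306.1 292. ] [25.41 47.4 ] 103.9
new 116 [306.7 293.7] [27.1  51.15] 131.5
-30 [305.2 288.4] -125.0
-15 [304.5 289.1] -137.0
0 [304.1 290.1] -150.0
15 [303.9 291.3] -166.0
30 [304.  292.5] 177.0
45 [304.3 293.7] 159.0
60 [305.  294.9] 140.0
75 [305.8 295.8] 122.0
```

The bar sits at about 35° (0.61 rad). For margin I'll regrip the middle cap and add about 19° more, ending aligned for the lift.

Request:
drive_tool --deltas '[[6.0, [-1.5, 4, 0], 10], [6.0, [-3.5, 8.8, 0], 20], [6.0, [-3.5, 8.8, 0], 30], [6.0, [-3.5, 8.8, 0], 40], [6.0, [-3.5, 8.8, 4], 43], [6.0, [-3.5, 8.8, 8], 43], [6.0, [-3.5, 8.8, 8], 43], [3.0, [-3.5, 8.8, 8], 43], [3.0, [-3.5, 8.8, 8], 43], [3.0, [-3.5, 8.8, 8], 43]]' --newtons 20

```text
time_s: 9.7
tcp_pos: [0.4639, 0.236, 0.1206]
ee_rot: [3.139, 0.001, 2.619]
contact_force: [-2.4, 0.1, 4.2]
gripper_width: 0.0379
grip_force: 20.5
```

Request:
drive_tool --deltas '[[3.0, [0, 0, 0], 0], [3.0, [0, 0, 0], -6], [3.0, [0, 0, 0], -12], [3.0, [0, 0, 0], -18], [3.0, [0, 0, 0], -21.5], [3.0, [0, 0, 0], -21.5], [3.0, [0, 0, 0], -21.5]]'

```text
time_s: 10.58
tcp_pos: [0.4637, 0.2336, 0.1195]
ee_rot: [-3.14, 0.0, 2.99]
contact_force: [-1.1, -5.4, 4.8]
gripper_width: 0.0364
grip_force: 20.6
```

Request:
drive_tool --deltas '[[3.0, [0, 0, 0], 0], [3.0, [0, 0, 0], 0], [3.0, [0.5, 0, -0.87], 0], [3.0, [1, 0, -1.73], 0], [3.0, [1.5, 0, -2.6], 0], [3.0, [2, 0, -3.46], 0], [3.0, [2.7, 0, -4.68], 0], [3.0, [3.5, 0, -6.06], 0], [3.0, [4.3, 0, -7.45], 0], [3.0, [4.5, 0, -7.8], 0]]' --newtons 50

```text
time_s: 11.82
tcp_pos: [0.4187, 0.2427, 0.1987]
ee_rot: [3.14, 0.001, 2.994]
contact_force: [-0.3, -0.7, -1.2]
gripper_width: 0.0357
grip_force: 50.8
```

```bash
python3 - <<'E'
from h import *
from workcell import ctrl, grab_frame
import cv2
st=ctrl.sense();print(st["time_s"],st["tcp_pos"],st["ee_rot"],st["gripper_width"],st["contact_force"],toolmove(st,[.545,-.1685,.2]))
S=grab_frame("side");T=grab_frame("top")
a=cv2.resize(T["img"][150:350,60:310],(500,400),interpolation=2);b=cv2.resize(S["img"][180:380,210:360],(300,400),interpolation=2)
cv2.imwrite("pics/p4.png",np.hstack([a,b])[:,:,::-1])
E
```

```text
11.825 [0.41865062 0.24268041 0.19872768] [3.13976296e+00 1.29498152e-03 2.99446280e+00] 0.035690106603727005 [-0.27566301 -0.69006    -1.23536154] [-18.53 -38.82  -0.17]
```

View pics/p4.png

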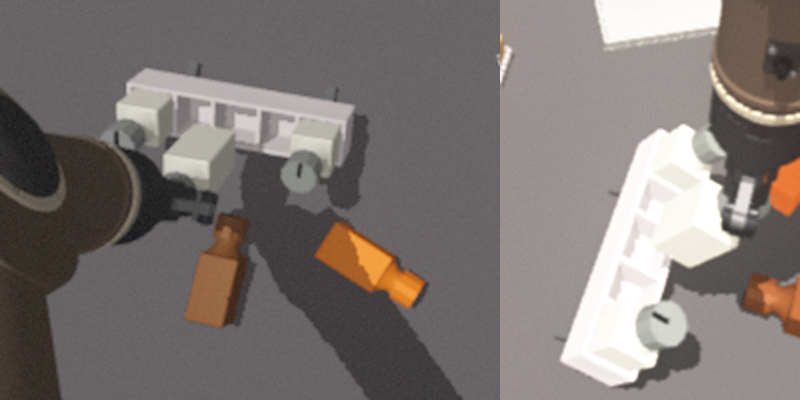

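The bottle is clear of its pocket and held by the cap, still leaning. It shows at (200,155) in the top crop and (690,220) in the side crop. Next I raise it and carry it over the tray.

Request:
drive_tool --deltas '[[3.0, [0, 0, -4], 0], [3.0, [0, 0, -8], 0], [3.0, [-0.5, -3, -10], 0], [3.0, [-2, -8, -10], 0], [3.0, [-4, -13, -10], 0], [3.0, [-6, -18.5, -10], 0], [3.0, [-7.5, -24, -10], 0], [3.0, [-9, -29, -10], 0], [3.0, [-10.5, -34, -10], 0], [3.0, [-11.8, -38.8, -10], 0]]'

```text
time_s: 13.18
tcp_pos: [0.4782, -0.1613, 0.2969]
ee_rot: [-3.141, -0.0, 2.993]
contact_force: [0.4, 0.1, -1.7]
gripper_width: 0.0351
grip_force: 50.9
```

Request:
drive_tool --deltas '[[3.0, [0, 0, 0], 0], [3.0, [0, 0, 4], 0], [3.0, [0, 0, 8], 0], [3.0, [0, 0, 12], 0], [3.0, [0, 0, 15], 0], [3.0, [0, 0, 17], 0], [3.0, [0, 0, 18], 0], [3.0, [0, 0, 18], 0]]'

```text
time_s: 14.18
tcp_pos: [0.4781, -0.1589, 0.1168]
ee_rot: [3.142, -0.001, 2.994]
contact_force: [0.5, -0.6, -2.1]
gripper_width: 0.0352
grip_force: 51.0
```

```bash
python3 - <<'E'
from h import *
from workcell import ctrl, grab_frame
import cv2
st=ctrl.sense();print(st["time_s"],st["tcp_pos"],st["ee_rot"],st["gripper_width"],st["contact_force"],toolmove(st,[.545,-.1685,.1]))
S=grab_frame("side");T=grab_frame("top")
a=cv2.resize(T["img"][110:310,280:480],(400,400),interpolation=2);b=cv2.resize(S["img"][90:290,200:400],(400,400),interpolation=2)
cv2.imwrite("pics/p5.png",np.hstack([a,b])[:,:,::-1])
E
```

```text
14.175 [ 0.47808003 -0.15889209  0.11681992] [ 3.14157377e+00 -1.27593613e-03  2.99379801e+00] 0.03522257223492394 [ 0.46533205 -0.60251375 -2.13095583] [-6.76  0.04  1.67]
```

View pics/p5.png

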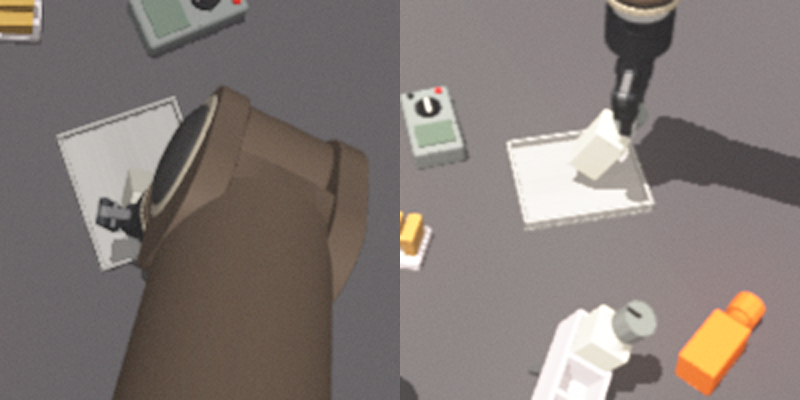

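The bottle hangs over the tray, still leaning, at about (595,150) in the side crop. I'll lower slowly until it touches.

Request:
drive_tool --deltas '[[3.0, [0, 0, 0.5], 0], [3.0, [0, 0, 1.0], 0], [3.0, [0, 0, 1.4], 0], [3.0, [0, 0, 1.7], 0], [3.0, [0, 0, 1.9], 0], [3.0, [0, 0, 2.1], 0]]' --newtons 35

```text
time_s: 15.02
tcp_pos: [0.4783, -0.1593, 0.0962]
ee_rot: [3.142, 0.0, 2.993]
contact_force: [0.3, -0.5, -2.3]
gripper_width: 0.0351
grip_force: 51.1
```

Request:
drive_tool --deltas '[[3.0, [0, 0, 0.2], 0], [3.0, [0, 0, 0.4], 0], [3.0, [0, 0, 0.6], 0], [3.0, [0, 0, 0.6], 0]]' --newtons 20

```text
time_s: 15.52
tcp_pos: [0.4788, -0.1598, 0.0947]
ee_rot: [3.139, 0.002, 2.992]
contact_force: [-17.8, 4.5, 55.3]
gripper_width: 0.0353
grip_force: 56.5
```

Request:
drive_tool --deltas '[[3.0, [-0.3, 0, -0.35], 0], [3.0, [-1.0, 0, -0.5], 0], [3.0, [-1.9, 0, -0.7], 0], [3.0, [-2.7, 0, -0.8], 0], [3.0, [-3.5, 0, -0.84], 0]]' --newtons 20

```text
time_s: 16.15
tcp_pos: [0.5134, -0.1645, 0.0983]
ee_rot: [-3.141, -0.001, 2.994]
contact_force: [0.5, 0.4, -2.1]
gripper_width: 0.0352
grip_force: 51.0
```

Request:
drive_tool --deltas '[[3.0, [1.5, 0, -0.2], 0], [3.0, [3.5, 0, 0], 0], [3.0, [3.5, 0, 0.35], 0], [3.4, [3.5, 0, 0.45], 0], [3.4, [3.5, 0, 0.45], 0]]' --newtons 20

```text
time_s: 16.77
tcp_pos: [0.4774, -0.1595, 0.0961]
ee_rot: [3.14, -0.001, 2.993]
contact_force: [-11.6, 2.4, 29.1]
gripper_width: 0.0356
grip_force: 54.0
```

Request:
drive_tool --deltas '[[3.6, [0, 0, -0.1], 0], [3.6, [0, 0, -0.1], 0]]' --newtons 20

```text
time_s: 17.02
tcp_pos: [0.4784, -0.1593, 0.0962]
ee_rot: [3.141, 0.0, 2.993]
contact_force: [-5.5, 1.7, 12.2]
gripper_width: 0.0365
grip_force: 21.4
```

Request:
drive_tool --deltas '[[3.6, [-0.3, 0, 0.05], 0], [3.6, [-0.7, 0, -0.05], 0], [3.6, [-1.2, 0, -0.18], 0], [3.6, [-1.7, 0, -0.28], 0]]' --newtons 20

```text
time_s: 17.52
tcp_pos: [0.4954, -0.1617, 0.0982]
ee_rot: [3.141, 0.0, 2.993]
contact_force: [-1.7, 0.7, 1.9]
gripper_width: 0.036
grip_force: 18.0
```

```bash
cat > lean.py <<'E'
from h import *
from workcell import ctrl, grab_frame, mark_of, find_in
st=ctrl.sense();S=grab_frame("side")
g=np.array(st["tcp_pos"])+[0,0,.0158];xs=np.array([.9886,-.15,0])
print(st["time_s"],g.round(4),st["contact_force"],st["gripper_width"])
for t in range(0,41,5):
    a=-np.sin(np.radians(t))*xs+np.cos(np.radians(t))*np.array([0,0,1])
    e=np.cos(np.radians(t))*xs+np.sin(np.radians(t))*np.array([0,0,1]);y=np.array([.15,.9886,0])
    o=g-.11*a
    K=np.array([o+i*.023*e+j*.023*y+h*a for i in(-1,1) for j in(-1,1) for h in(0,.078)]);q=proj(S,K)
    print(t,proj(S,[o])[0].round(1),np.r_[q.min(0),q.max(0)-q.min(0)].round(), "edge z",K[:,2].min().round(4))
print([(round(d["score"],2),np.round(d["pixel"],1).tolist()) for d in mark_of("side","bottle_1")])
print([(round(d["score"],2),np.round(d["extent"]).tolist()) for d in find_in("side","bottle_1")])
E
python3 lean.py
```

```text
17.525 [ 0.4954 -0.1617  0.114 ] [-1.71768148  0.70675081  1.92791544] 0.03600796829896641
0 [306.1 181.3] [296. 153.  23.  36.] edge z 0.004
5 [302.7 180.4] [292. 152.  25.  37.] edge z 0.0024
10 [299.3 179.3] [289. 151.  27.  37.] edge z 0.0017
15 [296.  178.1] [286. 150.  29.  37.] edge z 0.0018
20 [292.8 176.6] [283. 149.  31.  37.] edge z 0.0028
25 [289.7 175. ] [280. 148.  33.  37.] edge z 0.0046
30 [286.7 173.2] [277. 147.  34.  36.] edge z 0.0073
35 [283.8 171.2] [275. 146.  35.  36.] edge z 0.0107
40 [281.1 169.1] [272. 145.  36.  35.] edge z 0.015
[(0.88, [392.7, 348.2]), (0.87, [293.5, 175.5]), (0.82, [258.8, 345.7]), (0.78, [286.6, 264.3]), (0.59, [349.0, 280.6])]
[(0.91, [286.0, 148.0, 33.0, 37.0]), (0.74, [327.0, 316.0, 71.0, 43.0]), (0.66, [284.0, 237.0, 44.0, 38.0]), (0.6, [253.0, 326.0, 47.0, 39.0]), (0.59, [339.0, 236.0, 42.0, 50.0])]
```

Lean is about 18°, so the bottle is pivoting upright. I'll continue the arc.

Request:
drive_tool --deltas '[[3.6, [-0.3, 0, 0.1], 0], [3.6, [-0.8, 0, 0.1], 0], [3.6, [-1.3, 0, 0.08], 0], [3.6, [-1.8, 0, 0.08], 0], [3.6, [-2.4, 0, 0.12], 0], [3.6, [-2.9, 0, 0.15], 0]]' --newtons 20

```text
time_s: 18.42
tcp_pos: [0.5241, -0.166, 0.0963]
ee_rot: [3.142, -0.0, 2.993]
contact_force: [0.3, 1.2, 1.1]
gripper_width: 0.0364
grip_force: 11.8
```

```bash
python3 lean.py
```

```text
18.425 [ 0.5241 -0.166   0.1121] [0.33555153 1.18509372 1.11670521] 0.03644781293771342
0 [295.7 179.4] [285. 151.  22.  36.] edge z 0.0021
5 [292.3 178.6] [282. 150.  25.  37.] edge z 0.0005
10 [289.  177.5] [279. 149.  27.  37.] edge z -0.0003
15 [285.7 176.3] [275. 149.  29.  37.] edge z -0.0001
20 [282.5 174.8] [272. 148.  31.  37.] edge z 0.0008
25 [279.4 173.2] [269. 147.  32.  37.] edge z 0.0026
30 [276.4 171.4] [267. 146.  34.  36.] edge z 0.0053
35 [273.5 169.4] [264. 145.  35.  36.] edge z 0.0088
40 [270.8 167.3] [262. 144.  36.  35.] edge z 0.013
[(0.96, [288.2, 265.5]), (0.95, [348.3, 278.7]), (0.8, [392.5, 345.0]), (0.75, [259.6, 346.9]), (0.69, [295.2, 177.3])]
[(0.72, [285.0, 238.0, 41.0, 37.0]), (0.66, [329.0, 316.0, 70.0, 43.0])]
```

The bottle is nearly upright with its base in the tray. I'll open gently and retreat straight up.

Request:
drive_tool --deltas '[[3.8, [0, 0, 0], 0], [4.2, [0, 0, 0], 0], [5.5, [0, 0, 0], 0], [6.5, [0, 0, 0], 0], [6.5, [0, 0, 0], 0], [6.5, [0, 0, -2], 0], [6.5, [0, 0, -6], 0], [6.5, [0, 0, -11], 0], [6.5, [4, 0, -15], 0], [6.5, [10, 0, -15], 0]]'

```text
time_s: 19.82
tcp_pos: [0.4263, -0.152, 0.2491]
ee_rot: [-3.141, 0.006, 2.993]
contact_force: [-0.7, -0.5, 0.5]
gripper_width: 0.0653
grip_force: 0.0
```

Request:
drive_tool --deltas '[[6.5, [4, 5, -2], 0], [6.5, [4, 10, -4], 0], [6.5, [4, 10, -4], 0]]'

```text
time_s: 20.2
tcp_pos: [0.4009, -0.043, 0.2882]
ee_rot: [3.139, 0.004, 3.0]
contact_force: [0.2, 0.1, 0.0]
gripper_width: 0.0647
grip_force: 0.0
```

```bash
python3 - <<'E'
from h import *
from workcell import ctrl, grab_frame,mark_of
import cv2
st=ctrl.sense();print(st["time_s"],st["tcp_pos"],st["contact_force"])
S=grab_frame("side");T=grab_frame("top")
for c,f in(("side",S),("top",T)):
    for q in("bottle_1","cap_1_grip"):
        for d in mark_of(c,q):
            w=plane(f,d["pixel"],.005 if q[0]=="b" else .115)
            if w[1]<.0: print(c,q,d["score"],d["pixel"],w.round(3))
a=cv2.resize(T["img"][110:310,240:440],(400,400),interpolation=2);b=cv2.resize(S["img"][100:375,215:400],(400,594),interpolation=2)
cv2.imwrite("pics/p6.png",np.hstack([cv2.copyMakeBorder(a,0,194,0,0,0),b])[:,:,::-1])
E
```

```text
20.2 [ 0.40091658 -0.04304045  0.28819957] [0.17075379 0.06133793 0.03908686]
side bottle_1 0.96 [296.5, 178.7] [ 0.522 -0.166  0.005]
top bottle_1 0.66 [347.3, 205.7] [ 0.531 -0.159  0.005]
top cap_1_grip 0.44 [288.0, 122.3] [ 0.696 -0.013  0.115]
top cap_1_grip 0.24 [371.3, 112.9] [ 0.721 -0.192  0.115]
```

View pics/p6.png

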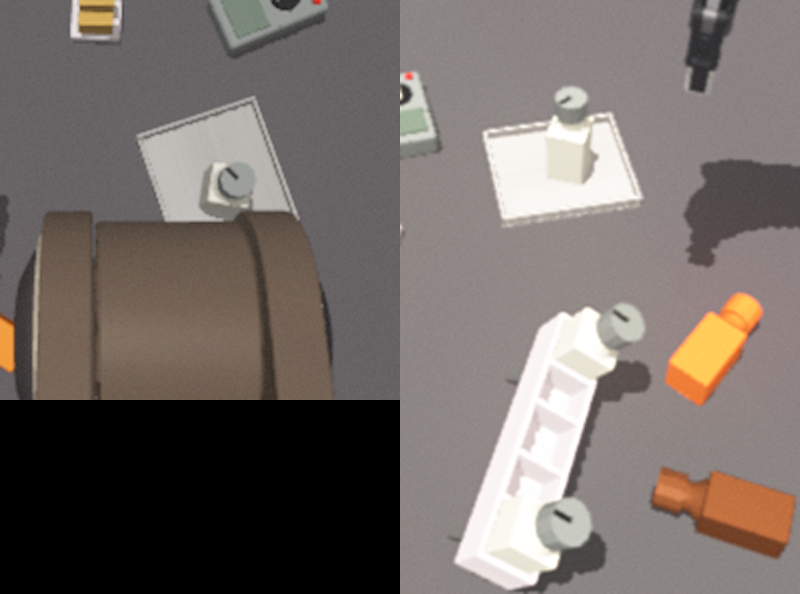

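The bottle stands upright inside the tray, with its base at (570,175) in the side crop and its cap bar clearly turned. The other two are still seated in their pockets, and the robot is clear of everything.

```bash
python3 -c "
from workcell import ctrl
print(ctrl.sign_off())"
```

```text
the job is handed in; nothing more can be done
None
```

The loose cap was on the middle bottle: I left it turned, set the bottle upright in the tray, and handed the job in at about 20 s; no verdict came back, and I did not twist the cap of the −y bottle (nearest the tray) because the loose one had already been found.

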